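# Open the jam jar and hold its lid

### The arm

A 6-joint arm with a two-finger parallel gripper is mounted at the origin on a cart in front of the work surface, level with it; the furniture and walls round the work are solid. World frame = base frame: x ahead of the robot, y to its left, z up, the work surface at z = 0. Lengths are in m, angles in rad, forces in N, time in s.
With the tool pointing down it reaches from about 0.35 to 0.975 m from the base axis. Payload 4.9 kg.
Tool frame: the origin (TCP) lies between the finger pads; the fingertips stand 22 mm ahead of it and the grasp point (between the pads) lies 3 mm ahead of it; z points along the fingers, y is the line along which they close (so a half turn about z gives the same grasp; the last joint's range is limited). The gripper opens to 85 mm and grips with 20 to 120 N. Pads are 22 mm wide; open, the fingers measure 114 mm over their backs; the gripper's body (76 mm by 85 mm) begins 54 mm behind the grasp point. The pads swing forward as they close: fully open they stand 13 mm farther back than shut.
Start: joints at [-1.233, 0.053, 1.613, -0, 1.476, -0.119], TCP at [0.276, -0.561, 0.253] pointing down, gripper open.
Joint ranges: [-3.01, 3.01], [-1.01, 2.22], [0.06, 2.58], [-1.02, 4.17], [0.09, 2.62], [-3.14, 3.14]. Speed limits (rad/s): [2.57, 2.57, 3.14, 3.14, 3.14, 3.14].

### API

Orientations are given as a unit quaternion [w, x, y, z].
In Python, from plant import state, grab_frame, get_calibration, job_done, recognise, regions_of gives the robot as it stands.
- The arm moves only by the tool apply_moves, never from a script. Its argument "targets" is a list of rows, each an object with "translation": the shift along the tool's x, y, z normalised to -1 to 1, where 1 is 100 mm, a list of three; "twist": the turn about the tool's z normalised to -1 to 1, where 1 is 0.1 rad; "hand": the opening, from 0 (shut) to 1 (fully open). A call has 1 to 8 rows; each row shifts and turns the commanded pose from where the row before left it, along the tool's axes as they then stand; what a row does not reach is not made up. A row lasts 1/10 s, in which the tool goes at most 50 mm and 8.59 degrees, less where a joint would pass 70% of its speed; a pose out of reach is approached as far as the arm can. A call with a number of a shift or a turn outside -1 to 1 is refused whole. A call with a gripper value outside its range is refused whole. The fingers move at their own pace and stop on an object; the grip force is fixed at half the most. Time passes only in rows, so rows that do not move let the fingers close. It gives the time, the measured TCP pose, the force, the opening and the grip force at its end, in the units of the state.
- state(): the state, without advancing time (a new reading comes with each control period).
- grab_frame(name): name is "side" or "top" or "wrist"; returns the picture (420x560x3 uint8, red, green, blue); there is no depth.
- get_calibration(name): a dict with "camera_matrix" (3x3 intrinsics, pixels), "pose" (4x4, takes a point from camera to world coordinates). Camera axes: x right, y up, looking along -z (the intrinsics and any distortion apply to the point x, -y, -z); pixel columns grow to the right and rows downward; lengths in m; the calibration is good to about 2 mm. A picture is of the moment at which its call begins: read the wrist's pose just before it. get_calibration takes no time and is no camera call; for the wrist camera it gives the pose at the moment of the call.
- job_done(): hands the job in; it is judged then, once.
Trained networks look in the newest picture that a camera, given by its name, has taken for a name from the list of things; names that differ only in an ending like _2 or _b are one class to them, and where a whole thing is asked for, a point or a joint stands for the part that bears it (a point fixed in the world has none). Each returns a list of dicts, best first, with "score" (0 to 1); they miss things now and then, are a little off and sometimes report something else, mostly with a low value. They report only what shows in the picture. A call takes as long as a camera call. They do not tell look-alikes from the thing itself.
- recognise(camera, query): "point" ([x, y, z] in m, in world coordinates, good to about 4 mm: the middle of the surface that is visible of it).
- regions_of(camera, query): "pixels" (420x560 bool, what is visible of it).
The state is a dict: "time": time; "joint_pos": joint angles; "joint_vel": joint speeds; "joint_efforts": joint torques, N m; "tool_pos": TCP position; "tool_rot": TCP orientation; "contact_force": force on the tool from outside, world axes, zero at the start; "ft_torque": the same for the moment, N m; "gripper_width": opening from 0.0 (shut) to 1.0 (fully open); "grasp_force": force on a finger pad.
Only numpy, scipy, OpenCV 4.12 (cv2) and the standard library are available. Lean on these libraries where they do the work, as an engineer would, in place of code of your own. Each camera call takes 0.05 s, during which the arm holds its last target. There are 200 camera calls.

### The job

Take the tea light off the lid of the jam jar and stand it upright on the middle of the round cork coaster. Then, with the jar staying down in its wooden holder, unscrew the tight lid anticlockwise (seen from above), stop turning when the threads let go after about a quarter turn, and lift the lid straight up. Finish still holding the lid in the gripper, level and centred over the jar's mouth, about 2 cm clear of the jar; leave the mug, the lime and the tin where they are.

Things in the scene. Friction and masses are not known exactly. Their poses are not given: they have to be found in the camera images.
- candle: the tea light: shallow round metal cup with wax, 38 mm across, 15 mm high, at the start flat on top of the jar's lid within 6 mm of its middle, loose; origin at the centre of its underside, z up
- coaster: flat round cork disc, 100 mm across, 8 mm thick, fixed on the worktop, bare; origin at the centre of its underside (its top is at z = 0.008 in its frame)
- holder: wooden jar holder fixed to the worktop: square foot 116 x 116 x 8 mm, square walls 92 x 92 mm outside, 40 mm high, with an open square pocket 72 mm wide whose floor is 10 mm up; it braces the jar against turning; origin at the centre of its underside
- jar: square glass jar of dark red jam, 69 x 69 mm, shoulder 72 to 80 mm up, round threaded neck 41 mm across to 104, 0.55 kg, loose in the holder with 1.5 mm play each side; origin: centre of its underside, z up. A sprung white seal in the mouth pushes the lid up with 15 to 18 N (about 0.3 N m to turn it); lid off, the seal's top is 110 mm up
- lid: round red lid, white disc on top, 60 mm across, 24 high; origin: centre of its lower rim, z up. Closed: rim 84 mm above the jar's underside (4 above the shoulder), x axis 0 to 7 degrees past the jar's x. Turned anticlockwise (positive about z) it rises 3.5 mm, comes free when x is 65 degrees past the jar's, pops up 1.5 mm and lifts off; a stop at about 100. The gripper need not rise while it turns
- mug: bystander: plain cream mug, 84 x 123 mm, 91 mm high, origin at the centre of its underside
- lime: bystander: green lime about 50 x 44 x 43 mm, origin at the centre of its underside
- tin: bystander: short printed food tin, 76 mm across, 58 mm high, origin at the centre of its underside
Mind the look-alikes: they are no part of the job. What is shaped like the lid but turquoise is not meant. Leave any purple look-alike of the jar alone.

How it is judged:
On the way, in this order (a step that is already met when the one before it is completed fails the run):
1. the tea light stands upright on the coaster and is let go, the lid still screwed on (horizontal distance between candle and coaster below 0.03 m and z of candle in the frame of coaster between 0.005 and 0.012 m and angle between candle's own z axis and vertical below 0.15 rad and contact force between the fingers and candle below 0.1 N and linear speed of candle below 0.02 m/s and angle between the x axis of lid and the x axis of jar, either way round below 0.8 rad), for 0.2 s.
2. the lid is unscrewed: turned about a quarter turn, still over the neck (angle between the x axis of lid and the x axis of jar, either way round above 1 rad and z of lid in the frame of jar below 0.104 m and horizontal distance between lid and jar below 0.015 m), for 0.05 s.
At the end, for the whole second after the job is handed in: Gripper holds the lid still, level within 0.2 rad, rim 115-165 mm above the jar base, within 25 mm of its axis, off the jar, turned 57-123 degrees; jar down in the holder (4 mm, centred within 8 mm), upright; tea light upright on the coaster within 30 mm of its middle, untouched (contact force between the fingers and lid above 1 N and contact force between lid and jar below 0.05 N and z of lid in the frame of jar between 0.115 and 0.165 m and horizontal distance between lid and jar below 0.025 m and angle between lid's own z axis and vertical below 0.2 rad and linear speed of lid below 0.02 m/s and angle between the x axis of lid and the x axis of jar, either way round above 1 rad and z of jar in the frame of holder below 0.014 m and angle between jar's own z axis and vertical below 0.09 rad and horizontal distance between jar and holder below 0.008 m and horizontal distance between candle and coaster below 0.03 m and z of candle in the frame of coaster between 0.005 and 0.012 m and angle between candle's own z axis and vertical below 0.15 rad and contact force between the fingers and candle below 0.1 N); the arm keeps its last pose, push and grip.
It fails at once if the jar is pulled up out of its holder (more than 10 mm) or tipped (z of jar in the frame of holder above 0.02 m or angle between jar's own z axis and vertical above 0.2 rad).
It fails at once if the mug is moved more than 3 cm (distance of mug from where it was at the start of the episode above 0.03 m).
It fails at once if the lime is moved more than 3 cm (distance of lime from where it was at the start of the episode above 0.03 m).
It fails at once if the tin is moved more than 3 cm (distance of tin from where it was at the start of the episode above 0.03 m).
It also fails if it takes over 54 s, if anything falls off the work surface, if the arm or the gripper's body presses on something with over 40 N, if the wrist force passes 120 N, or if a joint passes its speed limit or range.

## Working session

There is one attempt and no reset: what is moved stays moved. The work goes in short steps, Python scripts to look and compute and a tool call to move; the robot and the scene stay as the last step left them, time stands still between calls to the robot, and variables do not carry over. Pictures are saved under pics/ and viewed, at most 12 in all, crops included, and the job is handed in when it is done.

Besides the shell and the picture viewer there is one more tool, called after "Emit:" as name(argument=value, ...) on one line, values as JSON. apply_moves: Moves the arm, as the interface text tells. Its arguments: {"type":"object","properties":{"targets":{"type":"array"}},"required":["targets"]}

```bash
mkdir -p pics
cat > h.py <<'E'
import numpy as np, cv2
from plant import *
def save(cam,n,crop=None,s=1):
    im=grab_frame(cam)[...,::-1]
    if crop: a,b,c,d=crop; im=im[b:d,a:c]
    cv2.imwrite('pics/'+n,cv2.resize(im,None,fx=s,fy=s,interpolation=cv2.INTER_CUBIC))
def px2w(cam,u,v,z,cal=None):
    c=cal or get_calibration(cam);K=np.array(c['camera_matrix']);T=np.array(c['pose'])
    d=np.linalg.inv(K)@[u,v,1];d=T[:3,:3]@(d*[1,-1,-1]);o=T[:3,3]
    return o+d*(z-o[2])/d[2]
def w2px(cam,p,cal=None):
    c=cal or get_calibration(cam);K=np.array(c['camera_matrix']);T=np.array(c['pose'])
    q=T[:3,:3].T@(np.array(p)-T[:3,3]);q=K@(q*[1,-1,-1]);return q[:2]/q[2]
E
python3 - <<'E'
from h import *
a=grab_frame('top');b=grab_frame('side')
cv2.imwrite('pics/a.png',cv2.resize(np.hstack([a,b])[...,::-1],(800,300),interpolation=cv2.INTER_AREA))
cv2.imwrite('pics/t.png',a[...,::-1])
for cam in('top','side'):
  for q in 'candle coaster holder jar lid mug lime tin'.split():
    print(cam,q,[(np.round(r['point'],3).tolist(),round(r['score'],2)) for r in recognise(cam,q)][:3])
print(state())
E
```

```text
top candle [([0.464, -0.156, 0.126], 0.57)]
top coaster [([0.467, 0.17, 0.007], 0.74)]
top holder [([0.446, -0.134, 0.009], 0.96)]
top jar [([0.486, -0.002, 0.074], 0.94), ([0.443, -0.132, 0.08], 0.57)]
top lid [([0.447, -0.143, 0.124], 0.86), ([0.429, -0.29, 0.024], 0.69)]
top mug [([0.657, -0.004, 0.026], 0.87), ([0.464, -0.406, 0.035], 0.38)]
top lime [([0.464, -0.407, 0.036], 0.52)]
top tin [([0.464, 0.415, 0.056], 0.91), ([0.466, -0.404, 0.036], 0.5)]
side candle [([0.462, -0.158, 0.123], 0.72)]
side coaster [([0.468, 0.168, 0.007], 0.59)]
side holder [([0.44, -0.189, 0.013], 0.57)]
side jar [([0.487, -0.023, 0.072], 0.78), ([0.443, -0.18, 0.072], 0.6)]
side lid [([0.426, -0.298, 0.025], 0.94), ([0.442, -0.176, 0.118], 0.6)]
side mug [([0.645, -0.024, 0.056], 0.86), ([0.442, -0.172, 0.117], 0.29)]
side lime [([0.46, -0.423, 0.035], 0.74)]
side tin [([0.463, 0.399, 0.047], 0.69)]
{'time': 0.9, 'joint_pos': array([-1.23298002e+00,  5.27060054e-02,  1.61287886e+00,  1.09075080e-05,
        1.47599335e+00, -1.19015941e-01]), 'joint_vel': array([-2.99571386e-03, -1.23101134e-04, -1.93400625e-04, -8.18490281e-05,
       -1.68472588e-04,  1.07950493e-03]), 'joint_efforts': array([-2.51418045e-03, -3.93698072e+01, -3.70468819e+01, -2.59728904e-04,
        4.78302227e-04,  3.39134246e-06]), 'tool_pos': array([ 0.27568346, -0.56090443,  0.25331249]), 'tool_rot': array([6.58638307e-06, 9.74026379e-01, 2.26434568e-01, 6.18536057e-06]), 'contact_force': array([0.16691998, 0.16433242, 0.30244395]), 'ft_torque': array([-0.01148428, -0.01413972, -0.0040635 ]), 'grasp_force': 0.0, 'gripper_width': 0.9960826260097189}
```

View pics/t.png

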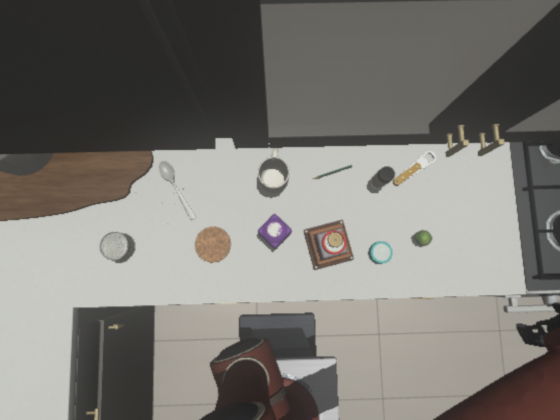

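View pics/a.png

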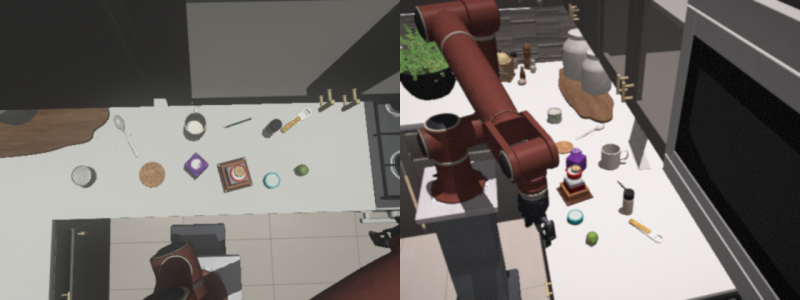

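The top view shows the red-lidded jar with the tea light in the wooden holder at about (332,243). The purple look-alike jar is at (275,231) and the turquoise lid at (381,252). The coaster is at (213,244). The red lid in the holder, with the candle on it, fits the description. I'll approach and confirm it from near.

Emit:
apply_moves(targets=[{"translation": [0.4, -0.34, -0.06], "twist": 0, "hand": 1}, {"translation": [0.4, -0.34, -0.06], "twist": 0, "hand": 1}, {"translation": [0.4, -0.34, -0.06], "twist": 0, "hand": 1}, {"translation": [0.4, -0.34, -0.06], "twist": 0, "hand": 1}, {"translation": [0.4, -0.34, -0.06], "twist": 0, "hand": 1}, {"translation": [0.4, -0.34, -0.06], "twist": 0, "hand": 1}, {"translation": [0.3, -0.25, 0], "twist": 0, "hand": 1}, {"translation": [0, 0, 0], "twist": 0, "hand": 1}])

```text
time: 1.7
tool_pos: [0.4116, -0.2484, 0.288]
tool_rot: [0.0, 0.973, 0.229, 0.001]
contact_force: [-0.4, -1.0, 0.3]
gripper_width: 1.005
grasp_force: 0.0
```

Run:
```python
from h import *
s=state();print(s['time'],s['tool_pos'],s['tool_rot'],s['joint_pos'])
cal=get_calibration('wrist');print(np.array(cal['pose']).round(3))
save('wrist','w1.png')
for q in 'candle holder jar lid'.split():
    print(q,[(np.round(r['point'],3).tolist(),round(r['score'],2)) for r in recognise('wrist',q)][:3])
```

```text
1.7 [ 0.41164952 -0.24838234  0.28802961] [1.09231043e-04 9.73356292e-01 2.29296270e-01 8.58496088e-04] [-6.98530562e-01 -3.22264838e-01  1.89506171e+00  1.24563949e-03
  1.56759404e+00  4.09553091e-01]
[[ 0.446  0.858  0.255  0.476]
 [-0.895  0.427  0.127 -0.217]
 [ 0.    -0.285  0.959  0.409]
 [ 0.     0.     0.     1.   ]]
candle [([0.46, -0.152, 0.132], 0.95)]
holder [([0.48, -0.179, 0.01], 0.79)]
jar [([0.469, -0.182, 0.082], 0.79), ([0.478, -0.027, 0.065], 0.56)]
lid [([0.431, -0.286, 0.026], 0.69), ([0.45, -0.159, 0.12], 0.57)]
```

View pics/w1.png

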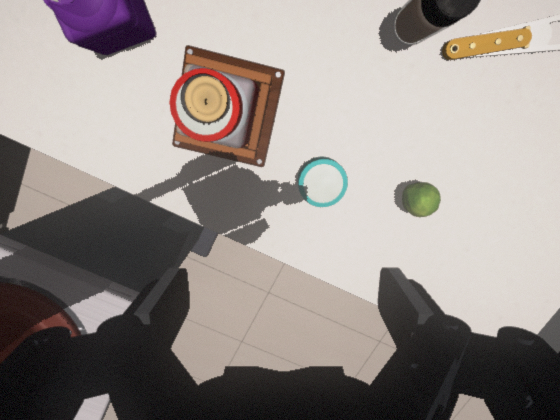

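The wrist view shows the red lid with its white disc and the tea light in the wooden holder at (206,104). The turquoise look-alike at (323,183) and the purple jar at (100,20) are separate. The red one is the target, confirmed.

Run:
```python
from h import *
im=cv2.imread('pics/w1.png');cal=get_calibration('wrist')
hsv=cv2.cvtColor(im,cv2.COLOR_BGR2HSV)
m=(((hsv[...,0]<5)|(hsv[...,0]>174))&(hsv[...,1]>170)&(hsv[...,2]>110)).astype(np.uint8)
m[:, :150]=0;m[160:]=0;m[:,260:]=0
c=max(cv2.findContours(m,0,1)[0],key=cv2.contourArea)
P=np.array([px2w('wrist',*p[0],.118,cal)[:2] for p in c]);e=cv2.minEnclosingCircle(P.astype(np.float32));print('lid',e,'ellipse',cv2.fitEllipse((P*1e3).astype(np.float32)))
r=regions_of('wrist','candle')[0]['pixels'].astype(np.uint8)
c=max(cv2.findContours(r,0,1)[0],key=cv2.contourArea)
P=np.array([px2w('wrist',*p[0],.131,cal)[:2] for p in c]);print('candle',cv2.minEnclosingCircle(P.astype(np.float32)),cv2.fitEllipse((P*1e3).astype(np.float32)))
S=np.array([px2w('wrist',*p,.008,cal)[:2] for p in[(189,51),(279,73),(261,161),(176,143)]]);print(S,S.mean(0))
g=grab_frame('top')
r=regions_of('top','coaster')[0]['pixels'].astype(np.uint8)
c=max(cv2.findContours(r,0,1)[0],key=cv2.contourArea)
P=np.array([px2w('top',*p[0],.008)[:2] for p in c]);print('coaster',cv2.fitEllipse((P*1e3).astype(np.float32)))
```

```text
lid ((0.4531189799308777, -0.15798479318618774), 0.02980235405266285) ellipse ((453.001953125, -158.09971618652344), (58.01156997680664, 58.20293426513672), 172.4381561279297)
candle ((0.45901283621788025, -0.15934832394123077), 0.020348701626062393) ((458.9247131347656, -158.98208618164062), (37.52819061279297, 39.78743362426758), 0.620441198348999)
[[ 0.49117144 -0.09579234]
 [ 0.51508278 -0.1968585 ]
 [ 0.41482935 -0.22066577]
 [ 0.38918652 -0.11854731]] [ 0.45256752 -0.15796598]
coaster ((463.9550476074219, 168.765380859375), (96.2419662475586, 96.734130859375), 63.134849548339844)
```

Emit:
apply_moves(targets=[{"translation": [0.41, -0.295, 0], "twist": 0, "hand": 0.6}, {"translation": [0.41, -0.295, 0], "twist": 0, "hand": 0.6}, {"translation": [0, 0, 0.35], "twist": 0, "hand": 0.6}, {"translation": [0, 0, 0.35], "twist": 0, "hand": 0.6}, {"translation": [0, 0, 0.2], "twist": 0, "hand": 0.6}, {"translation": [0, 0, 0], "twist": 0, "hand": 0.6}, {"translation": [0, 0, 0], "twist": 0, "hand": 0.6}])

```text
time: 2.8
tool_pos: [0.4573, -0.1642, 0.1977]
tool_rot: [-0.0, 0.974, 0.226, -0.0]
contact_force: [-0.1, 0.7, 0.3]
gripper_width: 0.603
grasp_force: 0.0
```

Run:
```python
from h import *
from scipy.spatial.transform import Rotation as R
s=state();q=s['tool_rot'];M=R.from_quat([q[1],q[2],q[3],q[0]]).as_matrix();t=s['tool_pos'];print(t,M.round(4),s['gripper_width'])
cal=get_calibration('wrist')
for x in(.011,-.011):
  for z in(.005,.01,.015,.02,.025): print(x,z,[w2px('wrist',t+M@[x,y,z],cal).round(0) for y in(-.0255,.0255)])
save('wrist','w2.png')
r=regions_of('wrist','candle')
if r:
 c=max(cv2.findContours(r[0]['pixels'].astype(np.uint8),0,1)[0],key=cv2.contourArea)
 P=np.array([px2w('wrist',*p[0],.131,cal)[:2] for p in c]);print('candle',cv2.minEnclosingCircle(P.astype(np.float32)),cv2.fitEllipse((P*1e3).astype(np.float32)))
```

```text
[ 0.45732398 -0.16416237  0.19768901] [[ 8.979e-01  4.402e-01 -2.000e-04]
 [ 4.402e-01 -8.979e-01  1.000e-04]
 [-1.000e-04 -2.000e-04 -1.000e+00]] 0.6029496294739808
0.011 0.005 [array([221., 264.]), array([340., 264.])]
0.011 0.01 [array([223., 259.]), array([338., 259.])]
0.011 0.015 [array([225., 255.]), array([337., 255.])]
0.011 0.02 [array([227., 250.]), array([335., 250.])]
0.011 0.025 [array([229., 246.]), array([333., 246.])]
-0.011 0.005 [array([224., 309.]), array([338., 309.])]
-0.011 0.01 [array([226., 303.]), array([336., 303.])]
-0.011 0.015 [array([228., 297.]), array([334., 297.])]
-0.011 0.02 [array([229., 292.]), array([333., 292.])]
-0.011 0.025 [array([231., 286.]), array([331., 286.])]
candle ((0.46048933267593384, -0.15409055352210999), 0.020984839648008347) ((460.2996826171875, -154.0791473388672), (37.56389236450195, 41.29804611206055), 110.15198516845703)
```

View pics/w2.png

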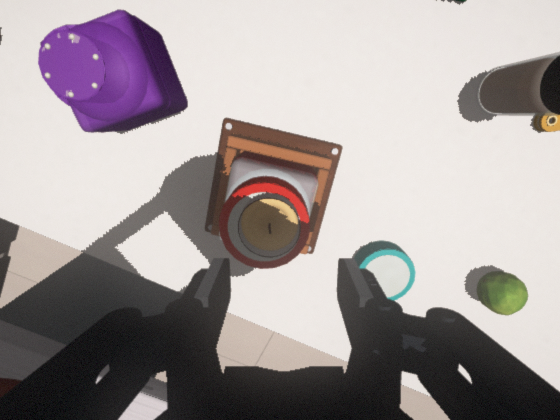

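The wrist view shows the candle rim centred near (269,225) on the red lid, centred near (265,224). The fingertips are at about (228,260) and (340,260), so at this opening they stand about 12–14 mm ahead of the TCP.

Run:
```python
from h import *
cal=get_calibration('wrist');im=cv2.imread('pics/w2.png')
for p,z in[((269,225),.133),((265,223.5),.118)]: print(px2w('wrist',*p,z,cal).round(4))
for c,z,r in[((.459,-.157),.133,.019),((.453,-.158),.118,.03)]:
  P=np.array([w2px('wrist',[c[0]+r*np.cos(a),c[1]+r*np.sin(a),z],cal) for a in np.linspace(0,6.28,40)])
  cv2.polylines(im,[P.round().astype(int)],True,(0,255,0) if r<.02 else (255,255,0),1)
cv2.imwrite('pics/w2c.png',cv2.resize(im[140:300,180:360],None,fx=3,fy=3))
```

```text
[ 0.462  -0.1543  0.133 ]
[ 0.4569 -0.1531  0.118 ]
```

View pics/w2c.png

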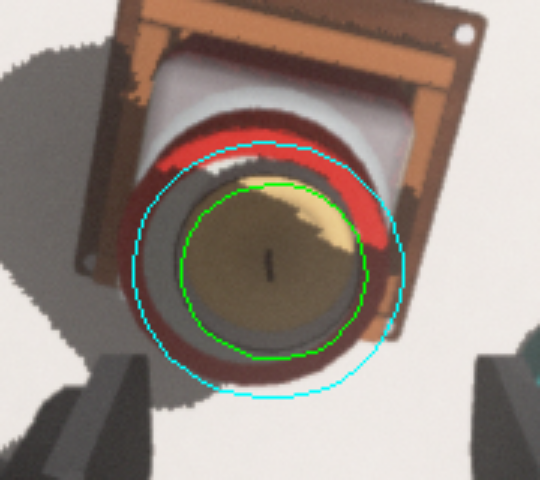

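Emit:
apply_moves(targets=[{"translation": [0, 0, 0], "twist": 0, "hand": 0.6}])

```text
time: 3.0
tool_pos: [0.4582, -0.1644, 0.1994]
tool_rot: [0.001, 0.974, 0.226, 0.001]
contact_force: [0.4, -0.5, 1.0]
gripper_width: 0.597
grasp_force: 0.0
```

```bash
cat > loc.py <<'E'
from h import *
from scipy.optimize import minimize
def red(im):
    hsv=cv2.cvtColor(im,cv2.COLOR_RGB2HSV);return (((hsv[...,0]<6)|(hsv[...,0]>172))&(hsv[...,1]>130)&(hsv[...,2]>40)).astype(np.uint8)
def lidfit(cal,im,z=.118,box=None):
    m=red(im)
    if box: k=np.zeros_like(m);k[box[1]:box[3],box[0]:box[2]]=1;m*=k
    m=cv2.morphologyEx(m,cv2.MORPH_OPEN,np.ones((3,3)))
    c=max(cv2.findContours(m,0,1)[0],key=cv2.contourArea);h=cv2.convexHull(c)
    P=np.array([px2w('wrist',*p[0],z,cal)[:2] for p in h]).astype(np.float32)
    return cv2.minEnclosingCircle(P),cv2.boundingRect(c)
E
python3 - <<'E'
from loc import *
s=state();cal=get_calibration('wrist');im=grab_frame('wrist');print(s['tool_pos'],abs(s['joint_vel']).max())
print(lidfit(cal,im,box=(200,160,330,285)))
print(np.array([px2w('wrist',*p,.008,cal)[:2] for p in[(228,125),(337,150),(309,249),(209,228)]]))
E
```

```text
[ 0.45821473 -0.16437526  0.19941534] 0.006659901347827815
(((0.46321114897727966, -0.15020619332790375), 0.028027374297380447), (223, 178, 85, 46))
[[ 0.49379388 -0.09104073]
 [ 0.51842853 -0.19374397]
 [ 0.4159402  -0.21672498]
 [ 0.39154654 -0.11393968]]
```

Emit:
apply_moves(targets=[{"translation": [0.07, -0.07, 0], "twist": 0, "hand": 0.6}, {"translation": [0, 0, 0.3], "twist": 0, "hand": 0.6}, {"translation": [0, 0, 0.1], "twist": 0, "hand": 0.6}, {"translation": [0, 0, 0], "twist": 0, "hand": 0.6}])

```text
time: 3.45
tool_pos: [0.4593, -0.1532, 0.1553]
tool_rot: [-0.002, 0.974, 0.227, -0.002]
contact_force: [-0.8, -0.4, -0.4]
gripper_width: 0.598
grasp_force: 0.0
```

Run:
```python
from h import *
s=state();print(s['tool_pos'])
save('wrist','w3.png',(180,200,380,350),3)
cal=get_calibration('wrist')
for z in (.118,.133):print(w2px('wrist',[*s['tool_pos'][:2],z],cal))
```

```text
[ 0.45929091 -0.15316182  0.15530726]
[279.89641145 256.02337398]
[279.52428974 268.66115945]
```

View pics/w3.png

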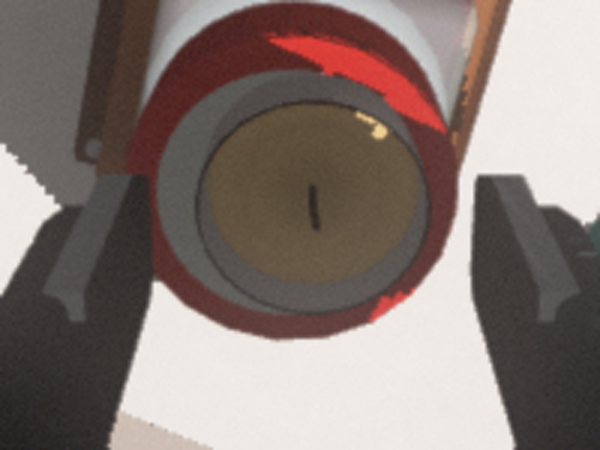

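The crop shows the candle centred between the fingertips at crop (312,205) and inline with the tool axis. The lid centre is about 4 mm to the left.

Emit:
apply_moves(targets=[{"translation": [0, 0, 0.18], "twist": 0, "hand": 0.6}, {"translation": [0, 0, 0], "twist": 0, "hand": 0.6}, {"translation": [0, 0, 0], "twist": 0, "hand": 0.3}, {"translation": [0, 0, 0], "twist": 0, "hand": 0.3}, {"translation": [0, 0, 0], "twist": 0, "hand": 0.3}, {"translation": [0, 0, 0], "twist": 0, "hand": 0.3}])

```text
time: 4.1
tool_pos: [0.4612, -0.1546, 0.1406]
tool_rot: [0.001, 0.974, 0.226, 0.001]
contact_force: [-0.2, -0.8, 3.5]
gripper_width: 0.41
grasp_force: 60.0
```

Emit:
apply_moves(targets=[{"translation": [0, 0, -0.2], "twist": 0, "hand": 0.3}, {"translation": [0, 0, -0.35], "twist": 0, "hand": 0.3}, {"translation": [0, 0, -0.35], "twist": 0, "hand": 0.3}, {"translation": [0, 0, 0], "twist": 0, "hand": 0.3}])

```text
time: 4.5
tool_pos: [0.4632, -0.1556, 0.2359]
tool_rot: [0.004, 0.974, 0.226, 0.004]
contact_force: [0.6, 0.5, -0.6]
gripper_width: 0.408
grasp_force: 59.8
```

Run:
```python
from h import *
s=state();print(s['tool_pos'],s['gripper_width'],s['grasp_force'])
save('wrist','w4.png')
```

```text
[ 0.46317034 -0.15556805  0.23585064] 0.40833764533911593 59.81103901882307
```

View pics/w4.png

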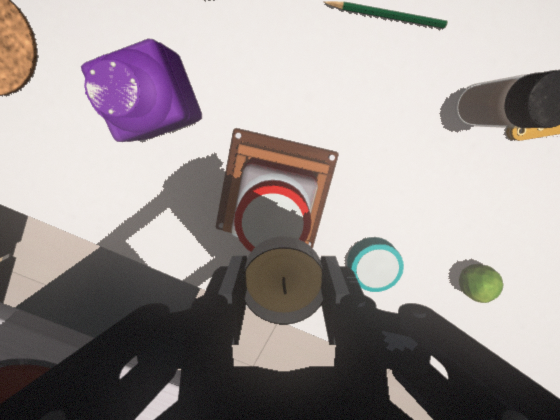

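The candle is held level between the fingers at (284,280), and the lid stays on the jar at (272,220).

Emit:
apply_moves(targets=[{"translation": [0.18, -0.36, 0], "twist": 0, "hand": 0.3}, {"translation": [0.18, -0.36, 0], "twist": 0, "hand": 0.3}, {"translation": [0.18, -0.36, 0], "twist": 0, "hand": 0.3}, {"translation": [0.18, -0.36, 0], "twist": 0, "hand": 0.3}, {"translation": [0.18, -0.36, 0], "twist": 0, "hand": 0.3}, {"translation": [0.18, -0.36, 0], "twist": 0, "hand": 0.3}, {"translation": [0.18, -0.36, 0], "twist": 0, "hand": 0.3}, {"translation": [0, 0, 0], "twist": 0, "hand": 0.3}])

```text
time: 5.35
tool_pos: [0.4611, 0.1311, 0.2277]
tool_rot: [-0.001, 0.973, 0.229, -0.001]
contact_force: [0.1, -0.9, 0.8]
gripper_width: 0.411
grasp_force: 59.9
```

Run:
```python
from h import *
s=state();cal=get_calibration('wrist');grab_frame('wrist');print(s['tool_pos'],s['tool_rot'])
r=regions_of('wrist','coaster')
for k in r[:2]:
  c=max(cv2.findContours(k['pixels'].astype(np.uint8),0,1)[0],key=cv2.contourArea);h=cv2.convexHull(c)
  P=np.array([px2w('wrist',*p[0],.008,cal)[:2] for p in h]);print(k['score'],cv2.boundingRect(c),cv2.minEnclosingCircle(P.astype(np.float32)))
```

```text
[0.4611222  0.13110386 0.22766727] [-8.67746843e-04  9.73375782e-01  2.29209814e-01 -1.30214357e-03]
0.55 (205, 119, 94, 94) ((0.4637678563594818, 0.16901928186416626), 0.05001280456781387)
```

Emit:
apply_moves(targets=[{"translation": [0.19, -0.33, 0], "twist": 0, "hand": 0.3}, {"translation": [0, 0, 0.4], "twist": 0, "hand": 0.3}, {"translation": [0, 0, 0.4], "twist": 0, "hand": 0.3}, {"translation": [0, 0, 0.4], "twist": 0, "hand": 0.3}, {"translation": [0, 0, 0.4], "twist": 0, "hand": 0.3}, {"translation": [0, 0, 0.2], "twist": 0, "hand": 0.3}, {"translation": [0, 0, 0], "twist": 0, "hand": 0.3}, {"translation": [0, 0, 0], "twist": 0, "hand": 0.3}])

```text
time: 6.25
tool_pos: [0.4651, 0.1645, 0.0494]
tool_rot: [0.0, 0.974, 0.226, -0.0]
contact_force: [-0.9, 0.8, 0.8]
gripper_width: 0.41
grasp_force: 60.0
```

Emit:
apply_moves(targets=[{"translation": [-0.01, -0.04, 0.1], "twist": 0, "hand": 0.3}, {"translation": [0, 0, 0.06], "twist": 0, "hand": 0.3}, {"translation": [0, 0, 0], "twist": 0, "hand": 0.3}, {"translation": [0, 0, 0], "twist": 0, "hand": 0.3}])

```text
time: 6.65
tool_pos: [0.4625, 0.1687, 0.0337]
tool_rot: [0.0, 0.974, 0.227, 0.0]
contact_force: [0.4, 0.5, -0.1]
gripper_width: 0.408
grasp_force: 60.0
```

Emit:
apply_moves(targets=[{"translation": [0, 0, 0.02], "twist": 0, "hand": 0.3}, {"translation": [0, 0, 0], "twist": 0, "hand": 0.3}])

```text
time: 6.85
tool_pos: [0.4624, 0.1687, 0.0315]
tool_rot: [0.0, 0.974, 0.226, 0.0]
contact_force: [0.7, -0.1, 0.7]
gripper_width: 0.408
grasp_force: 60.0
```

Emit:
apply_moves(targets=[{"translation": [0, 0, 0.015], "twist": 0, "hand": 0.3}, {"translation": [0, 0, 0], "twist": 0, "hand": 0.3}])

```text
time: 7.05
tool_pos: [0.4622, 0.1686, 0.0297]
tool_rot: [-0.0, 0.974, 0.226, -0.0]
contact_force: [-0.0, -0.7, -0.1]
gripper_width: 0.409
grasp_force: 60.0
```

Emit:
apply_moves(targets=[{"translation": [0, 0, 0.015], "twist": 0, "hand": 0.3}, {"translation": [0, 0, 0], "twist": 0, "hand": 0.3}])

```text
time: 7.25
tool_pos: [0.4624, 0.1687, 0.0295]
tool_rot: [0.0, 0.974, 0.226, -0.001]
contact_force: [-4.6, -1.9, 8.3]
gripper_width: 0.41
grasp_force: 60.8
```

Emit:
apply_moves(targets=[{"translation": [0, 0, 0.015], "twist": 0, "hand": 0.3}, {"translation": [0, 0, 0], "twist": 0, "hand": 0.3}])

```text
time: 7.45
tool_pos: [0.4625, 0.1687, 0.0294]
tool_rot: [0.0, 0.974, 0.227, -0.001]
contact_force: [-9.1, -2.3, 20.9]
gripper_width: 0.413
grasp_force: 61.9
```

Contact made. I'll ease back, release, wait, and rise.

Emit:
apply_moves(targets=[{"translation": [0, 0, -0.015], "twist": 0, "hand": 0.3}, {"translation": [0, 0, 0], "twist": 0, "hand": 0.65}, {"translation": [0, 0, 0], "twist": 0, "hand": 0.65}, {"translation": [0, 0, 0], "twist": 0, "hand": 0.65}, {"translation": [0, 0, -0.2], "twist": 0, "hand": 0.65}, {"translation": [0, 0, -0.5], "twist": 0, "hand": 0.65}, {"translation": [0, 0, -0.5], "twist": 0, "hand": 0.65}, {"translation": [0, 0, -0.5], "twist": 0, "hand": 0.9}])

```text
time: 8.25
tool_pos: [0.4616, 0.1685, 0.1995]
tool_rot: [-0.0, 0.974, 0.226, -0.001]
contact_force: [0.5, -0.2, 0.1]
gripper_width: 0.804
grasp_force: 0.0
```

Run:
```python
from h import *
s=state();cal=get_calibration('wrist');im=grab_frame('wrist');print(s['tool_pos'],s['joint_pos'])
for q,z in(('coaster',.008),('candle',.022)):
 for k in regions_of('wrist',q)[:1]:
  c=max(cv2.findContours(k['pixels'].astype(np.uint8),0,1)[0],key=cv2.contourArea);h=cv2.convexHull(c)
  P=np.array([px2w('wrist',*p[0],z,cal)[:2] for p in h]);print(q,k['score'],cv2.minEnclosingCircle(P.astype(np.float32)))
```

```text
[0.46164365 0.16850888 0.19950149] [ 1.98425487e-01 -2.35357464e-01  1.97297302e+00  1.91233252e-06
  1.40517070e+00  1.31247579e+00]
coaster 0.55 ((0.4639127850532532, 0.16922840476036072), 0.04998943582177162)
candle 0.83 ((0.46395179629325867, 0.16837967932224274), 0.020773153752088547)
```

Emit:
apply_moves(targets=[{"translation": [-0.18, 0.36, 0], "twist": 0, "hand": 1}, {"translation": [-0.18, 0.36, 0], "twist": 0, "hand": 1}, {"translation": [-0.18, 0.36, 0], "twist": 0, "hand": 1}, {"translation": [-0.18, 0.36, 0], "twist": 0, "hand": 1}, {"translation": [-0.18, 0.36, 0], "twist": 0, "hand": 1}, {"translation": [-0.18, 0.36, 0], "twist": 0, "hand": 1}, {"translation": [-0.18, 0.36, 0], "twist": 0, "hand": 1}, {"translation": [0, 0, 0], "twist": 0, "hand": 1}])

```text
time: 9.2
tool_pos: [0.4593, -0.1164, 0.1964]
tool_rot: [-0.0, 0.975, 0.224, -0.002]
contact_force: [-0.4, 0.3, -0.1]
gripper_width: 0.999
grasp_force: 0.0
```

Emit:
apply_moves(targets=[{"translation": [-0.18, 0.33, 0], "twist": 0, "hand": 1}, {"translation": [0, 0, 0.25], "twist": 0, "hand": 1}, {"translation": [0, 0, 0], "twist": 0, "hand": 1}, {"translation": [0, 0, 0], "twist": 0, "hand": 1}])

```text
time: 9.6
tool_pos: [0.4578, -0.1494, 0.1716]
tool_rot: [-0.001, 0.974, 0.227, -0.001]
contact_force: [1.2, -0.4, 0.9]
gripper_width: 1.0
grasp_force: 0.0
```

Run:
```python
from loc import *
s=state();cal=get_calibration('wrist');im=grab_frame('wrist');print(s['tool_pos'],s['tool_rot'])
for z in (.118,):print(w2px('wrist',[*s['tool_pos'][:2],z],cal))
cv2.imwrite('pics/w5.png',cv2.resize(im[150:350,140:420,::-1],None,fx=2.5,fy=2.5))
```

```text
[ 0.45777044 -0.14943767  0.17157602] [-0.00144269  0.97395293  0.22674083 -0.00148255]
[281.76139024 244.57535816]
```

View pics/w5.png

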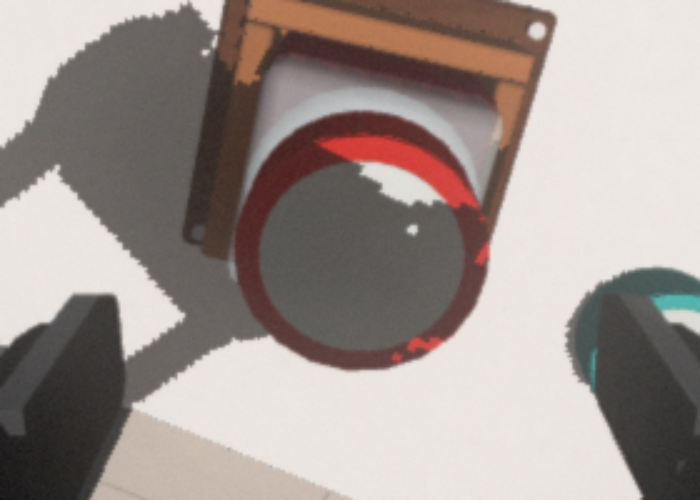

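The lid's white disc is centred at crop (362,255) and the fingers' mid column is 362. It is centred sideways and about 4 mm towards tool −x.

Emit:
apply_moves(targets=[{"translation": [-0.04, 0, 0.2], "twist": 0, "hand": 1}, {"translation": [0, 0, 0.3], "twist": 0, "hand": 1}, {"translation": [0, 0, 0.08], "twist": 0, "hand": 1}, {"translation": [0, 0, 0], "twist": 0, "hand": 1}, {"translation": [0, 0, 0], "twist": 0, "hand": 1}])

```text
time: 10.15
tool_pos: [0.456, -0.1524, 0.1168]
tool_rot: [0.001, 0.974, 0.227, 0.001]
contact_force: [0.0, 0.4, 1.2]
gripper_width: 1.003
grasp_force: 0.0
```

Run:
```python
from loc import *
s=state();cal=get_calibration('wrist');im=grab_frame('wrist');print(s['tool_pos'],s['tool_rot'],s['joint_pos'])
for z in (.118,):print(w2px('wrist',[*s['tool_pos'][:2],z],cal))
cv2.imwrite('pics/w6.png',cv2.resize(im[150:390,140:420,::-1],None,fx=2.5,fy=2.5))
```

```text
[ 0.45600776 -0.15240669  0.11675172] [5.88013121e-04 9.73946973e-01 2.26774080e-01 6.81506858e-04] [-4.77487015e-01 -1.73769810e-01  2.06644582e+00 -1.06991788e-05
  1.24711644e+00  6.35784143e-01]
[280.70443615 294.66694623]
```

View pics/w6.png

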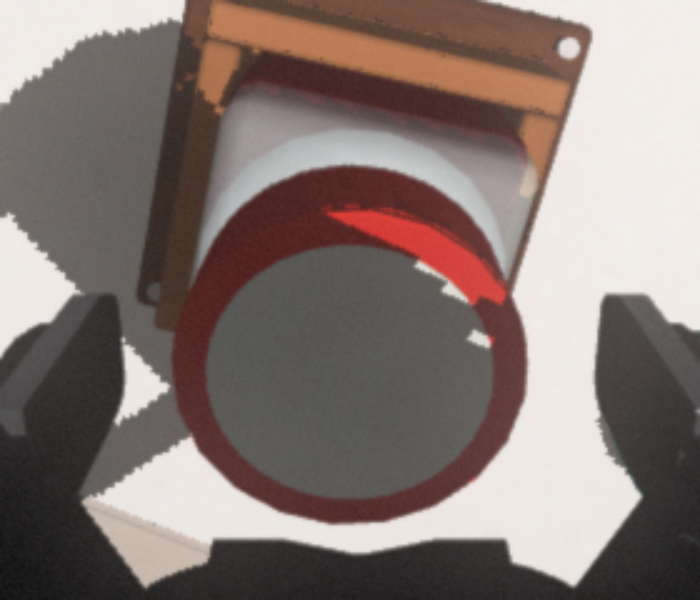

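The lid disc is centred at crop (350,370), about 1–2 mm off the axis. I'll correct that, go 5 mm lower and grip.

Emit:
apply_moves(targets=[{"translation": [-0.015, -0.01, 0.05], "twist": 0, "hand": 1}, {"translation": [0, 0, 0], "twist": 0, "hand": 1}, {"translation": [0, 0, 0], "twist": 0, "hand": 0.5}, {"translation": [0, 0, 0], "twist": 0, "hand": 0.5}, {"translation": [0, 0, 0], "twist": 0, "hand": 0.5}, {"translation": [0, 0, 0], "twist": 0, "hand": 0.5}])

```text
time: 10.8
tool_pos: [0.4535, -0.152, 0.111]
tool_rot: [-0.0, 0.974, 0.226, -0.0]
contact_force: [-2.3, 2.6, 5.4]
gripper_width: 0.686
grasp_force: 63.4
```

Emit:
apply_moves(targets=[{"translation": [0, 0, -0.002], "twist": -1, "hand": 0.5}, {"translation": [0, 0, -0.003], "twist": -1, "hand": 0.5}, {"translation": [0, 0, -0.003], "twist": -1, "hand": 0.5}, {"translation": [0, 0, 0], "twist": 0, "hand": 0.5}])

```text
time: 11.2
tool_pos: [0.4542, -0.1526, 0.1121]
tool_rot: [0.001, 0.929, 0.37, 0.001]
contact_force: [0.4, 0.9, 3.9]
gripper_width: 0.688
grasp_force: 63.6
```

Emit:
apply_moves(targets=[{"translation": [0, 0, -0.004], "twist": -1, "hand": 0.5}, {"translation": [0, 0, -0.003], "twist": -1, "hand": 0.5}, {"translation": [0, 0, -0.004], "twist": -1, "hand": 0.5}, {"translation": [0, 0, -0.003], "twist": -1, "hand": 0.5}, {"translation": [0, 0, -0.003], "twist": -1, "hand": 0.5}, {"translation": [0, 0, -0.003], "twist": -1, "hand": 0.5}, {"translation": [0, 0, 0], "twist": 0, "hand": 0.5}])

```text
time: 11.9
tool_pos: [0.4542, -0.1526, 0.114]
tool_rot: [0.001, 0.779, 0.627, 0.0]
contact_force: [-0.2, -0.2, 4.8]
gripper_width: 0.686
grasp_force: 64.1
```

Run:
```python
from h import *
s=state();print(s)
```

```text
{'time': 11.9, 'joint_pos': array([-4.79553861e-01, -1.74792484e-01,  2.07236926e+00, -4.99116922e-05,
        1.24174833e+00, -2.64019788e-01]), 'joint_vel': array([ 1.01783489e-03,  9.81488442e-05,  2.68529216e-03, -5.52368661e-03,
        3.27975207e-03,  5.87108759e-02]), 'joint_efforts': array([ -0.46034404, -23.83346736, -30.95196247,  -0.10771881,
         0.07557907,  -0.23154516]), 'tool_pos': array([ 0.45417365, -0.15257013,  0.11399266]), 'tool_rot': array([1.04766416e-03, 7.79054527e-01, 6.26955149e-01, 4.34050977e-04]), 'contact_force': array([-0.17686225, -0.24436797,  4.81316009]), 'ft_torque': array([ 0.11942092, -0.09653348,  0.13010997]), 'grasp_force': 64.0525558590889, 'gripper_width': 0.6857144599542928}
```

Emit:
apply_moves(targets=[{"translation": [0, 0, -0.003], "twist": -1, "hand": 0.5}, {"translation": [0, 0, -0.003], "twist": -1, "hand": 0.5}, {"translation": [0, 0, 0], "twist": 0, "hand": 0.5}])

```text
time: 12.2
tool_pos: [0.4541, -0.1527, 0.1147]
tool_rot: [0.001, 0.713, 0.701, 0.0]
contact_force: [0.5, 0.2, 6.2]
gripper_width: 0.69
grasp_force: 64.8
```

Emit:
apply_moves(targets=[{"translation": [0, 0, 0], "twist": -1, "hand": 0.5}, {"translation": [0, 0, 0], "twist": -0.4, "hand": 0.5}, {"translation": [0, 0, 0], "twist": 0, "hand": 0.5}])

```text
time: 12.5
tool_pos: [0.4541, -0.1527, 0.1147]
tool_rot: [0.001, 0.663, 0.749, 0.0]
contact_force: [0.8, 1.9, 5.0]
gripper_width: 0.688
grasp_force: 64.8
```

Run:
```python
from h import *
s=state();print(s['joint_efforts'],s['ft_torque'],s['contact_force'])
save('side','s1.png',(210,220,330,320),5)
```

```text
[ -0.18905528 -23.46886218 -30.61730862  -0.08164425   0.05376165
  -0.1102252 ] [ 0.03344624 -0.08290884  0.03710957] [0.82419529 1.94671828 5.01105989]
```

View pics/s1.png

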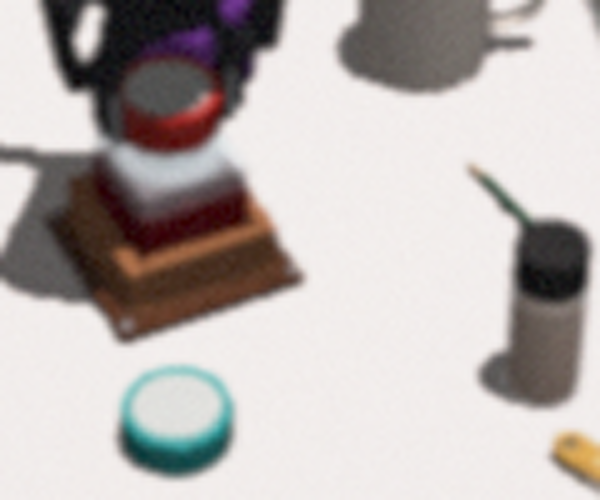

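The side view shows the lid in the gripper and the jar down in its holder at crop (180,200). The torque has dropped, so the threads appear free. I'll turn slightly more for margin, then a small test lift.

Emit:
apply_moves(targets=[{"translation": [0, 0, 0], "twist": -0.7, "hand": 0.5}, {"translation": [0, 0, -0.03], "twist": 0, "hand": 0.5}, {"translation": [0, 0, -0.03], "twist": 0, "hand": 0.5}, {"translation": [0, 0, 0], "twist": 0, "hand": 0.5}])

```text
time: 12.95
tool_pos: [0.4531, -0.1521, 0.1196]
tool_rot: [-0.0, 0.635, 0.772, -0.0]
contact_force: [0.9, -0.0, 0.1]
gripper_width: 0.686
grasp_force: 64.4
```

Emit:
apply_moves(targets=[{"translation": [0, 0, -0.08], "twist": 0, "hand": 0.5}, {"translation": [0, 0, -0.1], "twist": 0, "hand": 0.5}, {"translation": [0, 0, -0.1], "twist": 0, "hand": 0.5}, {"translation": [0, 0, -0.09], "twist": 0, "hand": 0.5}, {"translation": [0, 0, 0], "twist": 0, "hand": 0.5}, {"translation": [0, 0, 0], "twist": 0, "hand": 0.5}])

```text
time: 13.55
tool_pos: [0.4536, -0.1522, 0.1573]
tool_rot: [0.0, 0.635, 0.773, 0.0]
contact_force: [-0.0, -0.2, -0.8]
gripper_width: 0.686
grasp_force: 64.7
```

Run:
```python
from h import *
s=state();print(s['time'],s['tool_pos'],s['tool_rot'],s['contact_force'],s['grasp_force'])
save('side','s2.png',(210,200,330,300),5)
```

```text
13.55 [ 0.45355148 -0.15223693  0.15727158] [4.05535650e-04 6.34561268e-01 7.72872450e-01 8.80940116e-05] [-0.00390725 -0.15661835 -0.84370641] 64.65347033925354
```

View pics/s2.png

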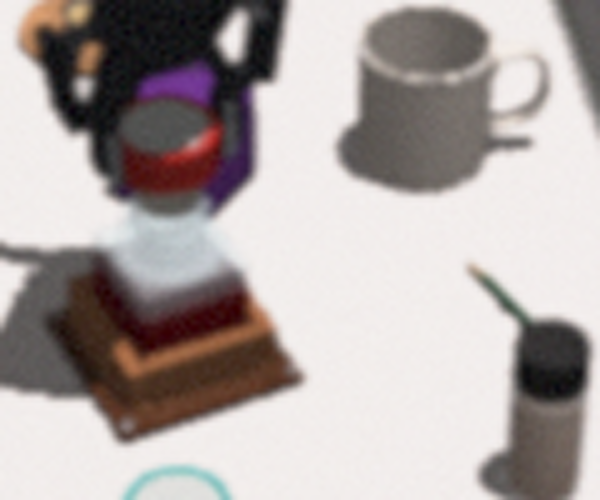

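The lid is held level above the jar, with the grey seal visible below it at crop (175,205). The jar is down in its holder. By the arithmetic the rim is about 130 mm above the jar base and the lid has turned about 75°.

```bash
python3 -c "
from plant import *
print(job_done())"
```

```text
the job is handed in; nothing more can be done
None
```

The job is handed in at about 13.6 s: the tea light stands on the middle of the coaster, and the gripper holds the lid, turned about 75° anticlockwise, level over the jar with its rim about 13 cm above the jar's base and the jar still down in its holder; the hand-in returned no verdict.

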